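Bring the banding wheel's notch round to its bolt and lock the head

ROBOT

A 6-joint arm with a two-finger parallel gripper is mounted at the origin on a cart in front of the work surface, level with it; the furniture and walls round the work are solid. World frame = base frame: x ahead of the robot, y to its left, z up, the work surface at z = 0. Lengths are in m, angles in rad, forces in N, time in s.
With the tool pointing down it reaches from about 0.3 to 1 m from the base axis. Payload 5.1 kg.
Tool frame: the origin (TCP) lies midway between the tips of the shut fingers; the grasp point (between the pads) lies 19 mm behind it; z points along the fingers, x is the direction in which the jaws open and shut, and the axes are right-handed (so a half turn about z gives the same grasp; the last joint's range is limited). The gripper opens to 95 mm and grips with 3 to 60 N. Pads are 20 mm wide; open, the fingers measure 119 mm over their backs; the gripper's body (75 mm by 180 mm) begins 59 mm behind the grasp point.
Start: joints at [1.256, 0.124, 1.65, -0, 1.367, -0.083], TCP at [0.149, 0.633, 0.215] pointing down, gripper open.
Joint ranges: [-2.61, 2.61], [-1.02, 2.33], [0.03, 2.71], [-1.35, 4.49], [0.32, 2.68], [-2.91, 2.91]. Speed limits (rad/s): [2.57, 2.57, 3.14, 3.14, 3.14, 3.14].

INTERFACE

Orientations are given as a 3x3 rotation matrix whose columns are the frame's x, y, z axes.
In Python, from plant import robot, capture, calibration gives the robot as it stands.
- The arm moves only by the tool play_rows, never from a script. Its argument "increments" is a list of rows, each a list of 3 entries, a list of its own where there are three numbers: the turn, a rotation vector about the tool's x, y, z in degrees, then the shift along the tool's x, y, z in m, then the closure, from 0 (fully open) to 1 (shut). A call has 1 to 5 rows; each row is the pose to reach, as a shift and turn from the pose measured when the call began, along the tool's axes at that moment; what a row does not reach only later rows make up. A row lasts 1/8 s, in which the tool goes at most 62.5 mm and 10.7 degrees, less where a joint would pass 70% of its speed; a pose out of reach is approached as far as the arm can. A call with a gripper value outside its range is refused whole. The fingers move at their own pace and stop on an object; the grip force is fixed at half the most. Time passes only in rows, so rows that repeat a pose let the fingers close. It gives the time, the measured TCP pose, the force and the opening at its end, in the units of the state.
- robot.read_state(): the state, without advancing time (a new reading comes with each control period).
- capture(name): name is "scene" or "top" or "wrist"; returns the picture (480x640x3 uint8, blue, green, red); there is no depth.
- calibration(name): a dict with "camera_matrix" (3x3 intrinsics, pixels), "world_from_camera" (4x4, takes a point from camera to world coordinates); the wrist camera has in their place "tool_from_camera" (4x4, takes a point from camera to tool coordinates, whose origin is the TCP and whose axes are the tool frame's). Camera axes: x right, y up, looking along -z (the intrinsics and any distortion apply to the point x, -y, -z); pixel columns grow to the right and rows downward; lengths in m; the calibration is good to about 2 mm. A picture is of the moment at which its call begins: read the wrist's pose just before it. calibration takes no time and is no camera call.
- robot.sign_off(): hands the job in, once; it reports no verdict.
The state is a dict: "time": time; "joints": joint angles; "dq": joint speeds; "effort": joint torques, N m; "ee_pos": TCP position; "orientation": TCP orientation; "contact_force": force on the tool from outside, world axes, zero at the start; "moment": the same for the moment, N m; "gripper_width": finger opening in m.
Only numpy, scipy, OpenCV 4.12 (cv2) and the standard library are available. Lean on these libraries where they do the work, as an engineer would, in place of code of your own. Each camera call takes 0.05 s, during which the arm holds its last target.

TASK

A freshly banded bowl is drying on the banding wheel. Without touching the bowl, turn the wheel's head round by gentle pushes on its edge until the notch in the rim faces the lock bolt, then slide the bolt fully home into the notch so that the head is locked. The head and the bolt are stiff: never press hard on the head or ram the bolt against it, keep the bowl standing where it is on the wheel and leave the bottle, brush and stamp alone.

Things in the scene. Friction and masses are not known exactly. Their poses are not given: they have to be found in the camera images.
- banding_wheel: Dark cast-iron foot (82 mm radius) and column of the wheel, screwed down. Origin on the wheel's axis at table height, z up; its own -y points from the axis out along the bolt. A bracket 34 mm wide runs along -y to 180 mm from the axis and carries the bolt, bed and strap (90 mm high). A tall tool chest with raised lid stands close on the left; near, right and far right sides of the rim are free.
- wheel_head: Round steel head, radius 110 mm, underside 70 and top 86 mm above the table, turning on an upright axis; it stays where it is left. Origin on the axis; its own -y points at the notch. Stiff bearing: drag 0.6 Nm (5.5 N along the rim); a finger pressed on the rim turns it by friction (about 0.5 to 0.7). The notch starts 40 to 92 degrees counter-clockwise (from above) of the bolt.
- notch (a point): Middle of the notch's mouth, on the rim (110 mm from the axis), half-way up the head (78 mm above the table). The notch is an open slot through the full thickness, 14 mm deep, 13 mm wide at the mouth and 11 mm at its floor; a red line on top of the head lies behind it.
- index_mark (a point): Fixed point where the bolt's axis meets the rim: 110 mm from the axis, 78 mm above the table. The notch faces the bolt when its mouth is here. A white line on the steel strap over the bolt shows the direction.
- lock_bolt: Steel bolt, 10 x 10 mm, sliding level towards the axis (banding wheel's +y); starts 0 to 4 mm in; stiff: drag 9 N, no spring. Nose tapers from 10 to 8 mm; its tip is 9 mm off the rim when drawn and rests on the notch's floor when home (23 mm of travel). It enters if the notch is within 2 mm of the mark. Origin on its axis below the knob: 166 mm from the wheel's axis when drawn, 143 mm when home.
- bolt_knob (a point): Centre of the bolt's upright black knob, 15 mm across and 24 mm tall (from 90 to 114 mm above the table; this point is at 102 mm), moving with the bolt. It can be gripped from above or pushed from the outside. Free space all round it but for the wheel.
- bowl: White bowl with blue bands, 118 mm across, 62 mm tall, 0.27 kg, standing upright and loose in the middle of the head (its rim reaches 148 mm above the table, its side 51 mm in from the head's edge). Origin: centre of its foot. Not to be touched.
- oxide_bottle: Small brown dropper bottle, 33 mm across, 102 mm tall, standing behind the wheel; origin: centre of its underside. Leave it.
- flat_brush: Flat brush 31 x 160 x 11 mm lying behind the wheel; origin: centre of its underside. Leave it.
- brass_stamp: Stamp with brass foot and black handle, 31 mm across, 91 mm tall, standing to the right of the wheel; origin: centre of its underside. Leave it.

How it is judged:
By the outcome, as a careful person would: the job done as asked, in the order asked, and still so for the second after the job is handed in, with the robot touching nothing.
It also fails if it takes over 67 s, if anything falls off the work surface, if the arm or the gripper's body presses on something with over 40 N, if the wrist force passes 120 N, or if a joint passes its speed limit or range.

## Working session

There is one attempt and no reset: what is moved stays moved. The work goes in short steps, Python scripts to look and compute and a tool call to move; the robot and the scene stay as the last step left them, time stands still between calls to the robot, and variables do not carry over. Pictures are saved under pics/ and viewed, and the job is handed in when it is done.

Besides the shell and the picture viewer there is one more tool, called after ">>>" as name(argument=value, ...) on one line, values as JSON. play_rows: Moves the arm, as the interface text tells. Its arguments: {"type":"object","properties":{"increments":{"type":"array","items":{"type":"array"}}},"required":["increments"]}

```bash
ls; mkdir -p pics; python3 - <<'E'
from plant import robot,capture,calibration
import cv2,numpy as np
np.set_printoptions(precision=4,suppress=True)
s=robot.read_state();print(s)
for n in("scene","top"):
    cv2.imwrite(f"pics/{n}0.png",capture(n));print(n,calibration(n))
print(calibration("wrist"))
E
```

```text
pics
{'time': 0.0, 'joints': array([ 1.2564,  0.1245,  1.6516,  0.    ,  1.3675, -0.0826]), 'dq': array([-0.0019,  0.002 , -0.0011,  0.0019, -0.0017, -0.0009]), 'effort': array([ -0.0004, -41.7594, -35.9938,   0.0774,   0.0491,  -0.0002]), 'ee_pos': array([0.1492, 0.632 , 0.2134]), 'orientation': array([[ 0.2297,  0.9733, -0.0006],
       [ 0.9733, -0.2297, -0.0019],
       [-0.002 , -0.0002, -1.    ]]), 'contact_force': array([-0.491 ,  0.2623,  0.1332]), 'moment': array([-0.0653, -0.0225,  0.0114]), 'gripper_width': 0.0951277150643733}
scene {'camera_matrix': array([[468.6323,   0.    , 318.2231],
       [  0.    , 468.6323, 244.0057],
       [  0.    ,   0.    ,   1.    ]]), 'world_from_camera': array([[ 0.8944,  0.2882, -0.3419,  0.2426],
       [-0.4471,  0.5651, -0.6933, -0.8833],
       [-0.0066,  0.773 ,  0.6343,  0.7497],
       [ 0.    ,  0.    ,  0.    ,  1.    ]])}
top {'camera_matrix': array([[540.694 ,   0.    , 328.7444],
       [  0.    , 540.694 , 243.8922],
       [  0.    ,   0.    ,   1.    ]]), 'world_from_camera': array([[ 0.0231,  0.9992, -0.0327,  0.5476],
       [-0.9997,  0.0229, -0.0062, -0.1936],
       [-0.0055,  0.0329,  0.9994,  1.042 ],
       [ 0.    ,  0.    ,  0.    ,  1.    ]])}
{'camera_matrix': array([[430.1341,   0.    , 322.5969],
       [  0.    , 430.1341, 233.726 ],
       [  0.    ,   0.    ,   1.    ]]), 'tool_from_camera': array([[ 1.    , -0.0001,  0.0003, -0.0003],
       [-0.0001, -0.9706, -0.2407, -0.0675],
       [ 0.0003,  0.2407, -0.9706, -0.1702],
       [ 0.    ,  0.    ,  0.    ,  1.    ]])}
```

View pics/scene0.png

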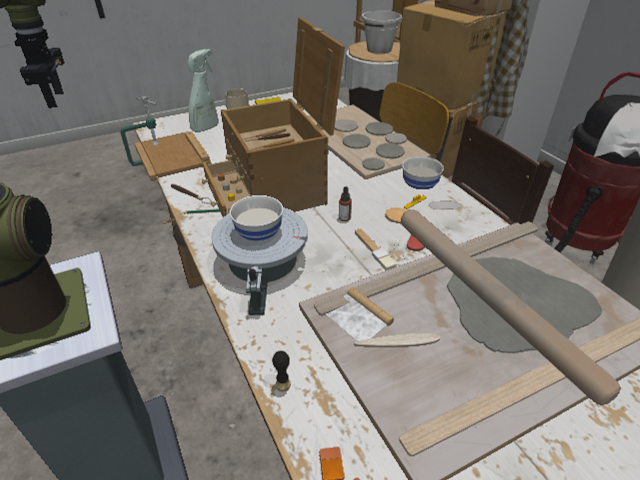

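View pics/top0.png

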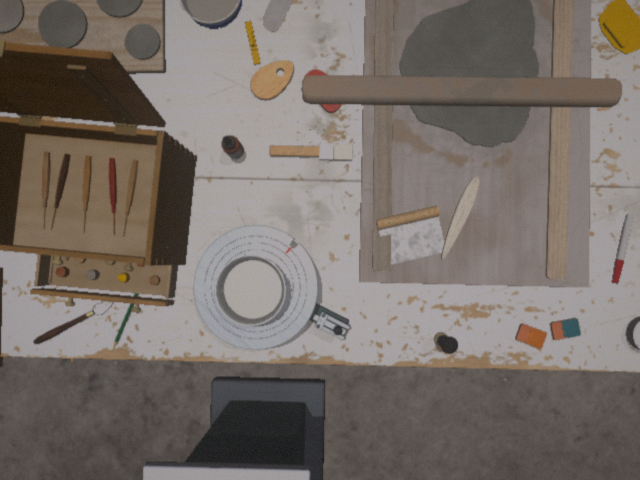

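```bash
cat > h.py <<'E'
from plant import robot,capture,calibration
import cv2,numpy as np
np.set_printoptions(precision=4,suppress=True)
def cast(n,uv,z,T=None):
    c=calibration(n);K=c["camera_matrix"];T=c["world_from_camera"] if T is None else T
    uv=np.atleast_2d(uv).astype(float)
    d=np.stack([(uv[:,0]-K[0,2])/K[0,0],-(uv[:,1]-K[1,2])/K[1,1],-np.ones(len(uv))],1)@T[:3,:3].T
    o=T[:3,3];return o+d*((z-o[2])/d[:,2])[:,None]
def proj(n,p,T=None):
    c=calibration(n);K=c["camera_matrix"];T=c["world_from_camera"] if T is None else T
    q=(np.atleast_2d(p)-T[:3,3])@T[:3,:3]
    return np.stack([K[0,0]*q[:,0]/-q[:,2]+K[0,2],-K[1,1]*q[:,1]/-q[:,2]+K[1,2]],1)
def wT():
    s=robot.read_state();T=np.eye(4);T[:3,:3]=s["orientation"];T[:3,3]=s["ee_pos"]
    return T@calibration("wrist")["tool_from_camera"]
E
python3 - <<'E'
import cv2
a=cv2.imread("pics/top0.png")[200:380,170:370]
cv2.imwrite("pics/top0z.png",cv2.resize(a,None,fx=4,fy=4,interpolation=cv2.INTER_CUBIC)[:600])
a=cv2.imread("pics/scene0.png")[170:320,190:340]
cv2.imwrite("pics/sc0z.png",cv2.resize(a,None,fx=4,fy=4,interpolation=cv2.INTER_CUBIC))
E
```

```text
(no output)
```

View pics/top0z.png

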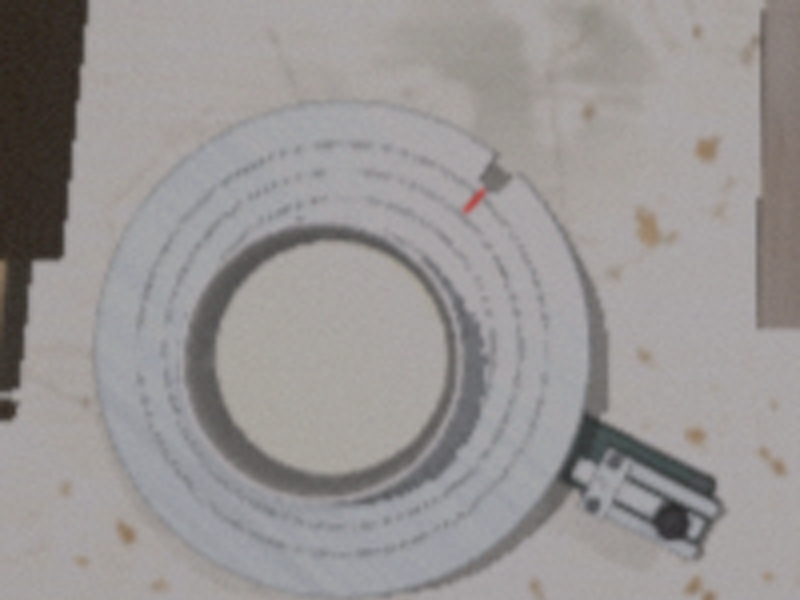

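View pics/sc0z.png

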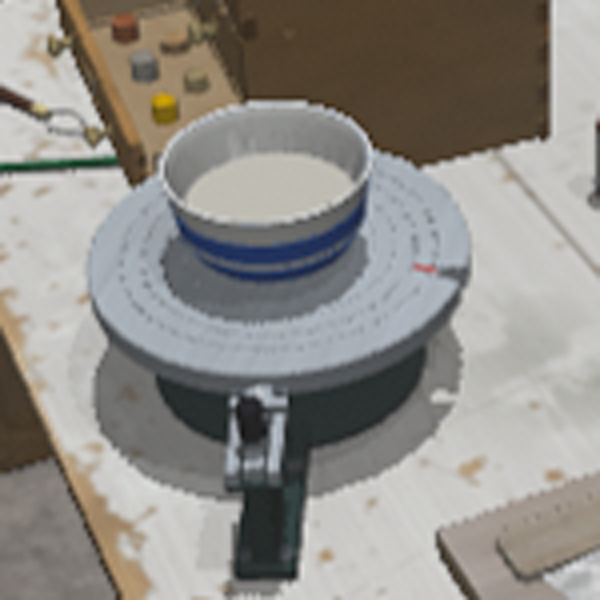

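```bash
cat > m.py <<'E'
from h import *
z=lambda p:(np.array(p,float)+.5)/4-.5+np.array([170,200])
pts=[(95,350),(588,345),(340,100),(240,120),(140,210),(130,470),(215,565),(345,597),(450,572),(555,230),(430,118),(515,520)]
w=cast("top",z(pts),.086)
A=np.c_[2*w[:,:2],np.ones(len(w))];s=np.linalg.lstsq(A,(w[:,:2]**2).sum(1),rcond=None)[0]
c=s[:2];print("c",c,"r",np.sqrt(s[2]+c@c), np.linalg.norm(w[:,:2]-c,axis=1))
ang=lambda p:np.degrees(np.arctan2(*(p[:2]-c)[::-1]))
for nm,p,h in [("mouth",(506,165),.086),("red0",(486,188),.086),("red1",(466,210),.086),("knob",(672,520),.114),("nose",(580,468),.083)]:
    q=cast("top",z([p]),h)[0];print(nm,q,np.linalg.norm(q[:2]-c),ang(q))
E
python3 m.py
```

```text
c [ 0.5006 -0.0589] r 0.10891535685982137 [0.1087 0.1091 0.1096 0.1104 0.108  0.1073 0.1102 0.1094 0.1097 0.1078
 0.1088 0.108 ]
mouth [ 0.583  -0.1298  0.086 ] 0.10866842323323858 -40.70697291782802
red0 [ 0.5726 -0.1212  0.086 ] 0.0951947850389702 -40.86162411893558
red1 [ 0.5626 -0.1126  0.086 ] 0.08205653344049943 -40.85833684375871
knob [ 0.4319 -0.2064  0.114 ] 0.16266847864618042 -114.98367108686429
nose [ 0.4499 -0.1657  0.083 ] 0.11814930538352061 -115.40012212870867
```

```bash
python3 - <<'E'
from h import *
for h in (0,.1,.2,.3):
    print(h,cast("top",[(195,155),(165,122),(152,258),(172,300),(232,145),(350,152),(447,344)],h)[:,:2].tolist())
# chest top corner front-right in scene: (328,150); bottom (325,207)
for uv in [(326,150),(326,207),(337,105),(297,17),(333,28)]:
  for h in (0,.1,.2,.3,.4): print(uv,h,cast("scene",[uv],h)[0][:2])
E
```

```text
0 [[0.748421158898785, 0.07646083184897154], [0.8117042368194265, 0.13692362564183555], [0.5466933405545663, 0.15329959497124238], [0.46681008826659076, 0.11200789164013206], [0.7695318056146242, 0.0051407763602533685], [0.7608972025367429, -0.22419565956015902], [0.39525143270739416, -0.4178735913564251]]
0.1 [[0.729152724996092, 0.050543077519544816], [0.7863627566933905, 0.10520347747251077], [0.5467839897684513, 0.12000790474111186], [0.4745668419045403, 0.08267881560656234], [0.7482374599275718, -0.01393265231583632], [0.7404314882205912, -0.22126050676699752], [0.4098754095773782, -0.39635187370440506]]
0.2 [[0.7098842910933989, 0.024625323190118065], [0.7610212765673544, 0.07348332930318593], [0.5468746389823365, 0.0867162145109813], [0.4823235955424898, 0.053349739572992605], [0.7269431142405195, -0.03300608099192598], [0.7199657739044396, -0.218325353973836], [0.4244993864473623, -0.374830156052385]]
0.3 [[0.690615857190706, -0.0012924311393086862], [0.7356797964413184, 0.0417631811338611], [0.5469652881962215, 0.05342452428085073], [0.4900803491804393, 0.024020663539422865]
[... 201 characters left out ...]
150) 0.2 [0.718  0.0333]
(326, 150) 0.3 [ 0.6315 -0.1335]
(326, 150) 0.4 [ 0.545  -0.3002]
(326, 207) 0 [0.7388 0.0719]
(326, 207) 0.1 [ 0.6726 -0.0555]
(326, 207) 0.2 [ 0.6064 -0.1829]
(326, 207) 0.3 [ 0.5402 -0.3103]
(326, 207) 0.4 [ 0.474  -0.4377]
(337, 105) 0 [1.0994 0.6761]
(337, 105) 0.1 [0.9851 0.4681]
(337, 105) 0.2 [0.8708 0.2601]
(337, 105) 0.3 [0.7566 0.0521]
(337, 105) 0.4 [ 0.6423 -0.1559]
(297, 17) 0 [1.5162 1.9682]
(297, 17) 0.1 [1.3463 1.5878]
(297, 17) 0.2 [1.1765 1.2075]
(297, 17) 0.3 [1.0066 0.8272]
(297, 17) 0.4 [0.8367 0.4468]
(333, 28) 0 [1.5977 1.6487]
(333, 28) 0.1 [1.417 1.311]
(333, 28) 0.2 [1.2362 0.9733]
(333, 28) 0.3 [1.0555 0.6356]
(333, 28) 0.4 [0.8747 0.2978]
```

>>> play_rows(increments=[[[0,0,0],[-0.03,0.028,-0.038],1],[[0,0,0],[-0.06,0.056,-0.076],1],[[0,0,0],[-0.09,0.084,-0.114],1],[[0,0,0],[-0.12,0.111,-0.152],1],[[0,0,0],[-0.152,0.139,-0.19],1]])

```text
time: 0.72
ee_pos: [0.2499, 0.4511, 0.4044]
orientation: [[0.229, 0.973, -0.001], [0.973, -0.229, -0.002], [-0.003, -0.0, -1.0]]
contact_force: [0.5, 0.1, 0.5]
gripper_width: 0.0507
```

>>> play_rows(increments=[[[0,0,0],[-0.046,0.04,0],1],[[0,0,0],[-0.092,0.079,0],1],[[0,0,0],[-0.139,0.119,0],1],[[0,0,0],[-0.185,0.158,0],1],[[0,0,0],[-0.231,0.198,0],1]])

```text
time: 1.35
ee_pos: [0.3899, 0.179, 0.4046]
orientation: [[0.229, 0.973, -0.001], [0.973, -0.229, -0.002], [-0.002, -0.0, -1.0]]
contact_force: [1.1, 1.0, -0.1]
gripper_width: 0.002
```

>>> play_rows(increments=[[[0,0,0],[-0.048,0.034,0],1],[[0,0,0],[-0.095,0.068,0],1],[[0,0,0],[-0.143,0.101,0],1],[[0,0,0],[-0.19,0.135,0],1],[[0,0,0],[-0.238,0.169,0],1]])

```text
time: 1.98
ee_pos: [0.5002, -0.0933, 0.4048]
orientation: [[0.229, 0.973, -0.001], [0.973, -0.229, -0.002], [-0.002, -0.0, -1.0]]
contact_force: [0.8, 1.4, 0.7]
gripper_width: 0.0005
```

```bash
python3 - <<'E'
from h import *
T=wT();im=capture("wrist");cv2.imwrite("pics/w1.png",im);print(robot.read_state()["ee_pos"]);np.save("w1T.npy",T)
E
```

```text
[ 0.5016 -0.0988  0.4032]
```

View pics/w1.png

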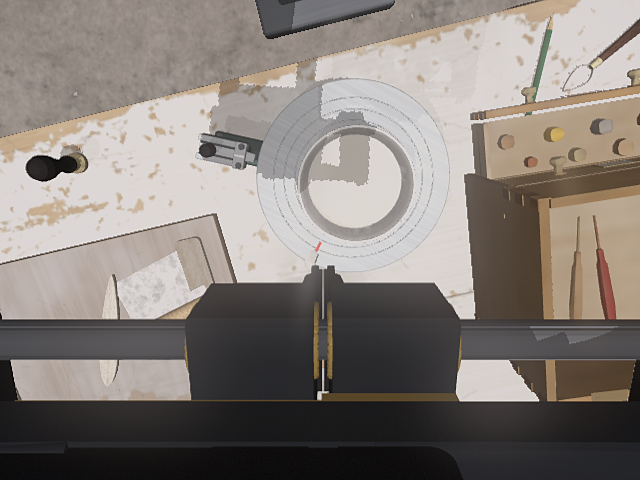

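```bash
python3 - <<'E'
import cv2
a=cv2.imread("pics/w1.png")[70:280,190:460]
a=cv2.resize(a[:200,:266],None,fx=3,fy=3,interpolation=cv2.INTER_CUBIC);cv2.imwrite("pics/w1z.png",a)
E
```

```text
(no output)
```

View pics/w1z.png

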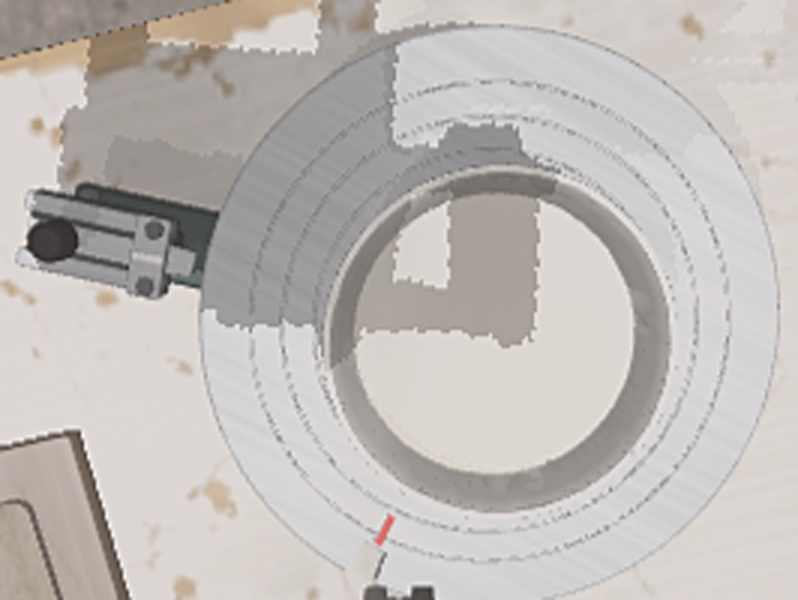

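```bash
python3 - <<'E'
from h import *
T=np.load("w1T.npy")
z=lambda p:(np.array(p,float)+.5)/3-.5+np.array([190,70])
pts=[(200,320),(225,200),(330,75),(490,26),(620,58),(725,145),(778,305),(735,455),(640,556),(258,480),(320,552)]
w=cast("wrist",z(pts),.086,T)
A=np.c_[2*w[:,:2],np.ones(len(w))];s=np.linalg.lstsq(A,(w[:,:2]**2).sum(1),rcond=None)[0]
c=s[:2];print("c",c,"r",np.sqrt(s[2]+c@c), np.linalg.norm(w[:,:2]-c,axis=1))
for nm,p,h in [("red1",(391,518),.086),("red0",(378,544),.086),("knob",(52,240),.114),("nose",(192,264),.083),("white",(150,258),.09)]:
    q=cast("wrist",z([p]),h,T)[0];d=q[:2]-c;print(nm,q,np.linalg.norm(d),np.degrees(np.arctan2(d[1],d[0])))
E
```

```text
c [ 0.4979 -0.059 ] r 0.10850873817071824 [0.1091 0.109  0.1088 0.1083 0.1076 0.1087 0.1093 0.108  0.1087 0.1065
 0.1095]
red1 [ 0.5616 -0.112   0.086 ] 0.0828951287597025 -39.726565508069136
red0 [ 0.5708 -0.1194  0.086 ] 0.09469160519718763 -39.648289874989004
knob [ 0.4287 -0.2026  0.114 ] 0.15938099925021898 -115.70525297841692
nose [ 0.4489 -0.1623  0.083 ] 0.11427366874499513 -115.34882394909594
white [ 0.4431 -0.1757  0.09  ] 0.1288811433885359 -115.17085110911904
```

>>> play_rows(increments=[[[0,0,0],[0.013,0.046,0],1],[[0,0,0],[0.026,0.092,0],1],[[0,0,0],[0.038,0.138,0],1],[[0,0,0],[0.038,0.138,0.05],1],[[0,0,0],[0.038,0.138,0.1],1]])

```text
time: 2.65
ee_pos: [0.645, -0.0948, 0.301]
orientation: [[0.234, 0.972, -0.003], [0.972, -0.234, -0.006], [-0.007, -0.001, -1.0]]
contact_force: [0.5, 0.1, -0.9]
gripper_width: 0.0005
```

>>> play_rows(increments=[[[0,0,0],[0,0,0.05],1],[[0,0,0],[0,0,0.1],1],[[0,0,0],[0,0,0.15],1],[[0,0,0],[0,0,0.18],1],[[0,0,0],[0,0,0.18],1]])

```text
time: 3.28
ee_pos: [0.6419, -0.0952, 0.1168]
orientation: [[0.234, 0.972, -0.01], [0.972, -0.234, -0.004], [-0.007, -0.009, -1.0]]
contact_force: [-0.1, 0.2, -0.8]
gripper_width: 0.0004
```

>>> play_rows(increments=[[[0,0,0],[0,0.002,0.03],1],[[0,0,0],[0,0.002,0.051],1],[[0,0,0],[0,-0.005,0.051],1],[[0,0,0],[0,-0.01,0.051],1],[[0,0,0],[0,-0.014,0.051],1]])

```text
time: 3.9
ee_pos: [0.6283, -0.0922, 0.0676]
orientation: [[0.234, 0.972, -0.008], [0.972, -0.234, -0.005], [-0.007, -0.006, -1.0]]
contact_force: [0.2, 0.1, -0.9]
gripper_width: 0.0002
```

```bash
python3 - <<'E'
from h import *
s=robot.read_state();print(s["ee_pos"],s["contact_force"],s["orientation"])
cv2.imwrite("pics/w2.png",capture("wrist"));cv2.imwrite("pics/t2.png",cv2.resize(capture("top")[180:340,170:370],None,fx=3.5,fy=3.5))
E
```

```text
[ 0.6283 -0.0922  0.0676] [ 0.1815  0.0776 -0.8909] [[ 0.2342  0.9722 -0.0077]
 [ 0.9722 -0.2342 -0.005 ]
 [-0.0066 -0.0063 -1.    ]]
```

View pics/w2.png

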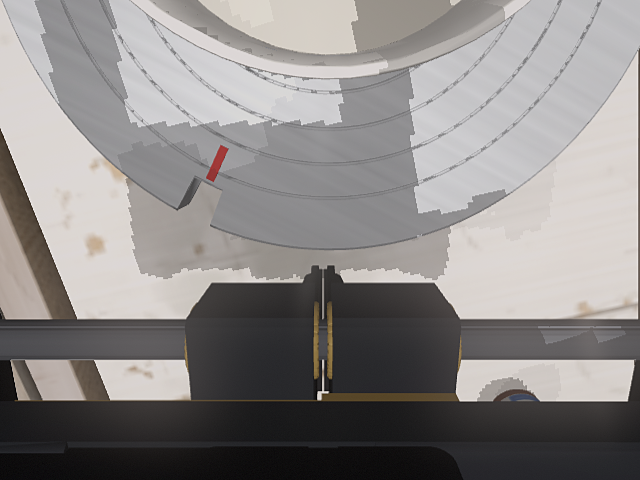

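View pics/t2.png

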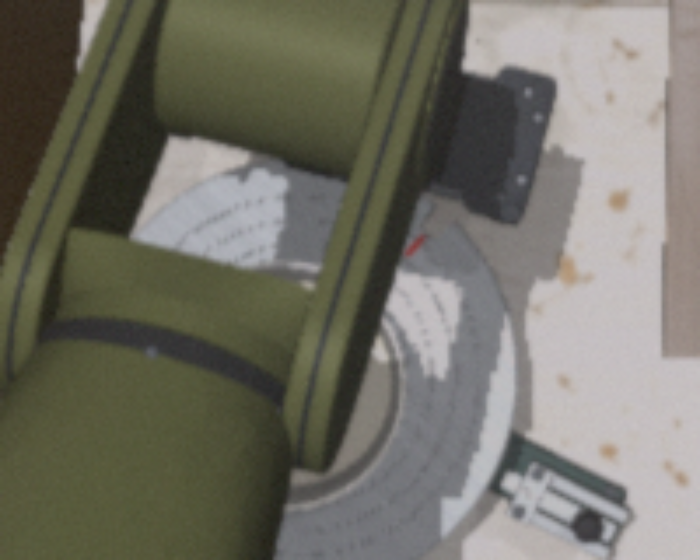

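>>> play_rows(increments=[[[0,0,0],[0,-0.003,0],1],[[0,0,0],[0,-0.006,0],1],[[0,0,0],[0,-0.009,0],1],[[0,0,0],[0,-0.009,0],1]])

```text
time: 4.5
ee_pos: [0.619, -0.09, 0.0671]
orientation: [[0.234, 0.972, -0.009], [0.972, -0.234, -0.005], [-0.007, -0.007, -1.0]]
contact_force: [0.4, -0.2, 0.3]
gripper_width: 0.0006
```

>>> play_rows(increments=[[[0,0,0],[0,-0.001,0],1],[[0,0,0],[0,-0.002,0],1],[[0,0,0],[0,-0.003,0],1],[[0,0,0],[0,-0.003,0],1]])

```text
time: 5.0
ee_pos: [0.6171, -0.0896, 0.0672]
orientation: [[0.234, 0.972, -0.006], [0.972, -0.234, -0.005], [-0.007, -0.004, -1.0]]
contact_force: [4.7, -0.8, -3.5]
gripper_width: 0.0003
```

>>> play_rows(increments=[[[0,0,0],[0,-0.001,0],1],[[0,0,1],[-0.0021,-0.002,0],1],[[0,0,2],[-0.0043,-0.0026,0],1],[[0,0,4],[-0.0085,-0.0028,0],1],[[0,0,6],[-0.0128,-0.0032,0],1]])

```text
time: 5.62
ee_pos: [0.6137, -0.1006, 0.0688]
orientation: [[0.336, 0.942, 0.001], [0.942, -0.336, -0.004], [-0.004, 0.002, -1.0]]
contact_force: [8.1, 2.0, -0.8]
gripper_width: 0.0008
```

```bash
cat > st.py <<'E'
from h import *
import sys
C=np.array([.499,-.059])
s=robot.read_state();R=s["orientation"];d=s["ee_pos"][:2]-C
F=s["contact_force"];th=np.arctan2(d[1],d[0]);u=d/np.hypot(*d);t=np.array([u[1],-u[0]])
print("r",np.hypot(*d),"th",np.degrees(th),"yaw",np.degrees(np.arctan2(R[1,1],R[0,1])),"z",s["ee_pos"][2],"Frad",F[:2]@u,"Fcw",F[:2]@t,"Fz",F[2],"t",s["time"])
T=wT();im=capture("wrist")
# red line
hsv=cv2.cvtColor(im,cv2.COLOR_BGR2HSV)
m=((hsv[...,0]<8)|(hsv[...,0]>172))&(hsv[...,1]>120)&(hsv[...,2]>60);m[275:]=0
n,l,stt,cen=cv2.connectedComponentsWithStats(m.astype(np.uint8))
for i in range(1,n):
    if stt[i,4]<15: continue
    ys,xs=np.nonzero(l==i);q=cast("wrist",np.c_[xs,ys],.086,T)[:,:2]
    e=q.mean(0)-C; vx=np.polyfit
    uu,ss,vt=np.linalg.svd(q-q.mean(0),full_matrices=False);dd=vt[0]*np.sign(vt[0]@e)
    print("red",stt[i,4],q.mean(0),np.hypot(*e),"ang",np.degrees(np.arctan2(e[1],e[0])),"dir",np.degrees(np.arctan2(dd[1],dd[0])))
if len(sys.argv)>1: cv2.imwrite(sys.argv[1],im)
E
python3 st.py pics/w3.png
```

```text
r 0.12199535673769783 th -19.927565074470966 yaw -19.634539750943453 z 0.06875470903838152 Frad 6.9329351248889495 Fcw -4.667546655961032 Fz -0.8161400093603888 t 5.625
red 283 [ 0.5654 -0.1165] 0.08780811608695291 ang -40.87736668887438 dir -41.038449190960954
```

View pics/w3.png

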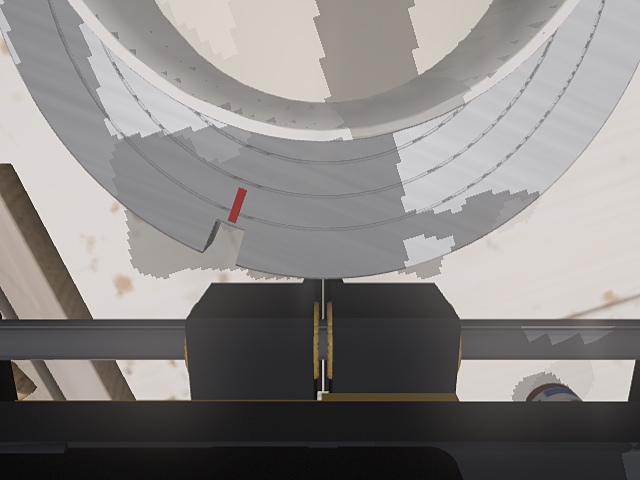

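>>> play_rows(increments=[[[0,0,1],[-0.002,-0.0025,0.001],1],[[0,0,2],[-0.0043,-0.0037,0.001],1],[[0,0,4],[-0.0085,-0.0043,0.001],1],[[0,0,6],[-0.0128,-0.0047,0.001],1],[[0,0,8],[-0.017,-0.0052,0.001],1]])

```text
time: 6.3
ee_pos: [0.607, -0.1158, 0.0691]
orientation: [[0.466, 0.885, 0.011], [0.885, -0.466, -0.006], [0.0, 0.013, -1.0]]
contact_force: [13.0, -0.4, -5.7]
gripper_width: 0.0004
```

```bash
python3 st.py pics/w4.png
```

```text
r 0.12200703779186137 th -27.72504345947927 yaw -27.79386726417881 z 0.06911157761222611 Frad 11.680088474627418 Fcw -5.670919434103618 Fz -5.739237933132536 t 6.3
red 285 [ 0.5576 -0.1245] 0.08781908639739976 ang -48.18350064645022 dir -48.3350457235383
```

>>> play_rows(increments=[[[0,0,1],[-0.003,-0.0032,0.001],1],[[0,0,3],[-0.0065,-0.004,0.001],1],[[0,0,5],[-0.0106,-0.0043,0.001],1],[[0,0,7],[-0.0149,-0.0048,0.001],1],[[0,0,9],[-0.0191,-0.0053,0.001],1]])

```text
time: 6.98
ee_pos: [0.5969, -0.1317, 0.0692]
orientation: [[0.601, 0.799, 0.021], [0.799, -0.601, -0.009], [0.006, 0.022, -1.0]]
contact_force: [12.3, -2.4, -7.3]
gripper_width: 0.0005
```

```bash
python3 st.py
```

```text
r 0.12199181836505464 th -36.60418707785575 yaw -36.944873684085934 z 0.06921228902074812 Frad 11.331507621369935 Fcw -5.428615032819717 Fz -7.288263876062304 t 6.975
red 284 [ 0.5467 -0.1326] 0.08773687494874483 ang -57.06414252452452 dir -56.95458210984795
```

>>> play_rows(increments=[[[0.3,0,1],[-0.003,-0.0032,0.001],1],[[0.6,0,3],[-0.0065,-0.004,0.001],1],[[1,-0.2,5],[-0.0106,-0.0043,0.001],1],[[1.2,-0.3,7],[-0.0149,-0.0048,0.001],1],[[1.3,-0.3,9],[-0.0191,-0.0053,0.001],1]])

```text
time: 7.65
ee_pos: [0.5845, -0.1458, 0.0691]
orientation: [[0.72, 0.694, 0.009], [0.694, -0.72, -0.001], [0.006, 0.007, -1.0]]
contact_force: [11.8, -4.2, -6.4]
gripper_width: 0.0002
```

```bash
python3 st.py
```

```text
r 0.12179194641629665 th -45.439623269235085 yaw -46.080160521162846 z 0.06911713682638594 Frad 11.301072434599188 Fcw -5.420122002781579 Fz -6.40383739137076 t 7.65
red 283 [ 0.5349 -0.139 ] 0.08770837341826064 ang -65.82826652042192 dir -66.0350154322627
```

Continue two more strokes.

>>> play_rows(increments=[[[0.2,0,1],[-0.003,-0.0032,0.001],1],[[0.4,0,3],[-0.0065,-0.004,0.001],1],[[0.5,0,5],[-0.0106,-0.0043,0.001],1],[[0.6,0,7],[-0.0149,-0.0048,0.001],1],[[0.6,0,9],[-0.0191,-0.0053,0.001],1]])

```text
time: 8.32
ee_pos: [0.57, -0.1578, 0.0691]
orientation: [[0.821, 0.57, 0.011], [0.57, -0.821, 0.002], [0.01, 0.005, -1.0]]
contact_force: [11.4, -5.8, -6.6]
gripper_width: 0.0003
```

```bash
python3 st.py
```

```text
r 0.12166341565954267 th -54.32576915737878 yaw -55.21852112586052 z 0.06912646752041623 Frad 11.342222925709851 Fcw -5.871778677143852 Fz -6.551822280688973 t 8.325
red 281 [ 0.5222 -0.1435] 0.0876662620840985 ang -74.67322996601663 dir -74.98942328361946
```

>>> play_rows(increments=[[[0.2,-0.1,1],[-0.003,-0.0032,0.001],1],[[0.3,-0.3,3],[-0.0065,-0.004,0.001],1],[[0.4,-0.4,4.5],[-0.0106,-0.0043,0.001],1],[[0.4,-0.5,6.5],[-0.0149,-0.0048,0.001],1],[[0.4,-0.6,8.2],[-0.0191,-0.0053,0.001],1]])

```text
time: 9.0
ee_pos: [0.554, -0.1674, 0.0692]
orientation: [[0.895, 0.446, 0.007], [0.446, -0.895, -0.004], [0.004, 0.006, -1.0]]
contact_force: [9.1, -7.9, -5.2]
gripper_width: 0.0005
```

```bash
python3 st.py pics/w5.png
```

```text
r 0.12156812652957841 th -63.1165320563139 yaw -63.53461170161407 z 0.06917889039756864 Frad 11.19921709313109 Fcw -4.5183032654706 Fz -5.229178230256535 t 9.0
red 283 [ 0.509 -0.146] 0.08759948993514549 ang -83.41752355633855 dir -83.47561687562667
```

View pics/w5.png

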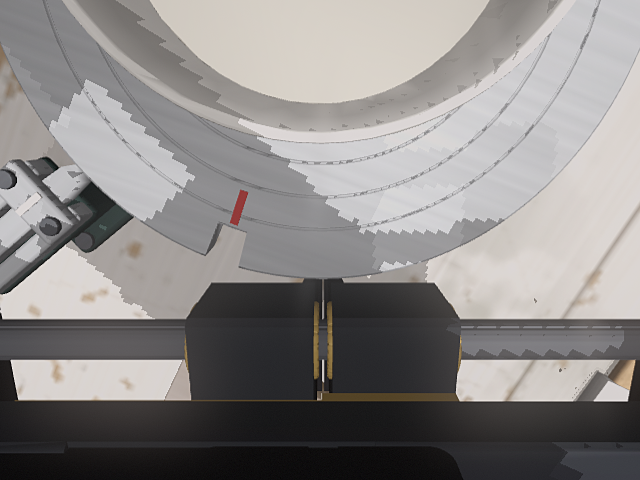

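>>> play_rows(increments=[[[0,0,0],[0,0.01,0.002],1],[[0,0,-8],[0.0183,0.0087,0.002],1],[[0,0,-16],[0.0363,0.0049,0.002],1],[[0,0,-24],[0.0535,-0.0014,0.002],1],[[0,0,-32],[0.0697,-0.01,0.002],1]])

```text
time: 9.68
ee_pos: [0.6114, -0.1273, 0.067]
orientation: [[0.52, 0.854, 0.004], [0.854, -0.52, -0.003], [-0.001, 0.005, -1.0]]
contact_force: [-0.4, -0.0, 0.1]
gripper_width: 0.0006
```

```bash
python3 st.py pics/w6.png; python3 -c "
import cv2
cv2.imwrite('pics/w6z.png',cv2.resize(cv2.imread('pics/w6.png')[:250,:300],None,fx=2,fy=2))"
```

```text
r 0.13153160701575006 th -31.29629395654357 yaw -31.32266328836721 z 0.06703462607498048 Frad -0.3498862783173436 Fcw 0.2176109121590463 Fz 0.13134434917267848 t 9.675
red 351 [ 0.5085 -0.1461] 0.08761319190771628 ang -83.74253693119675 dir -83.58382719469677
```

View pics/w6.png

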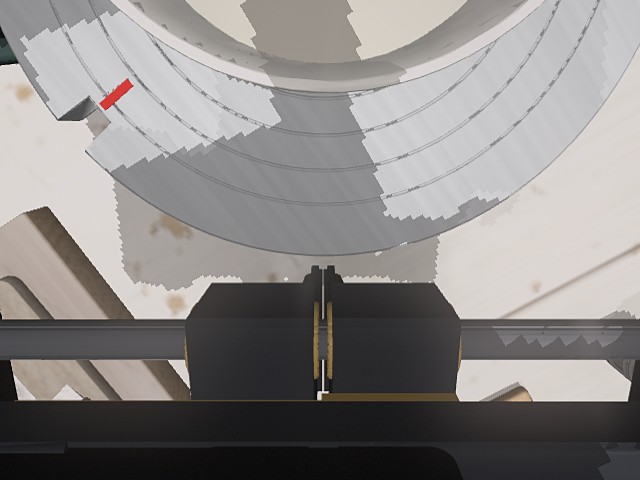

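>>> play_rows(increments=[[[0,0,0],[0,-0.004,0],1],[[0,0,0],[0,-0.008,0],1],[[0,0,0],[0,-0.0105,0],1],[[0,0,0],[0,-0.012,0],1],[[0,0,0],[0,-0.0125,0],1]])

```text
time: 10.35
ee_pos: [0.6039, -0.1213, 0.0671]
orientation: [[0.518, 0.856, 0.012], [0.856, -0.517, -0.006], [0.001, 0.014, -1.0]]
contact_force: [11.3, -4.9, -9.1]
gripper_width: 0.0006
```

>>> play_rows(increments=[[[0.2,0,1],[-0.003,-0.0032,0.001],1],[[0.4,0,3],[-0.0065,-0.004,0.001],1],[[0.5,0,5],[-0.0106,-0.0043,0.001],1],[[0.6,0,7],[-0.0149,-0.0048,0.001],1],[[0.6,0,9],[-0.0191,-0.0053,0.001],1]])

```text
time: 10.98
ee_pos: [0.593, -0.1366, 0.0671]
orientation: [[0.647, 0.762, 0.014], [0.762, -0.647, -0.003], [0.007, 0.013, -1.0]]
contact_force: [12.7, -3.6, -6.7]
gripper_width: 0.0003
```

```bash
python3 st.py
```

```text
r 0.12189966696338639 th -39.52538853155075 yaw -40.33348171063171 z 0.06712819407647197 Frad 12.080637240170823 Fcw -5.253235382905451 Fz -6.706906880136704 t 10.975
red 337 [ 0.4952 -0.1465] 0.08762201880573824 ang -92.51308532744784 dir -92.73241486395774
```

>>> play_rows(increments=[[[0.3,0,1],[-0.003,-0.0032,0.001],1],[[0.6,-0.1,3],[-0.0065,-0.004,0.001],1],[[0.8,-0.2,5],[-0.0106,-0.0043,0.001],1],[[0.9,-0.3,7],[-0.0149,-0.0048,0.001],1],[[1,-0.4,8.5],[-0.0191,-0.0053,0.001],1]])

```text
time: 11.65
ee_pos: [0.5796, -0.1502, 0.0671]
orientation: [[0.755, 0.656, 0.006], [0.656, -0.755, -0.0], [0.005, 0.004, -1.0]]
contact_force: [10.6, -4.6, -6.4]
gripper_width: 0.0007
```

>>> play_rows(increments=[[[0.2,0,1],[-0.003,-0.0032,0.001],1],[[0.4,-0.1,3],[-0.0065,-0.004,0.001],1],[[0.5,-0.2,5],[-0.0106,-0.0043,0.001],1],[[0.6,-0.2,7],[-0.0149,-0.0048,0.001],1],[[0.6,-0.3,8.5],[-0.0191,-0.0053,0.001],1]])

```text
time: 12.28
ee_pos: [0.5647, -0.1613, 0.0671]
orientation: [[0.845, 0.535, 0.005], [0.535, -0.845, 0.0], [0.005, 0.002, -1.0]]
contact_force: [11.0, -4.9, -6.2]
gripper_width: 0.0004
```

```bash
python3 st.py pics/w7.png
```

```text
r 0.12156430845859853 th -57.30086163023833 yaw -57.67622798879069 z 0.0670725394972521 Frad 10.083737338543992 Fcw -6.575199007351698 Fz -6.173205537299623 t 12.275
red 336 [ 0.4687 -0.1411] 0.08750790079855421 ang -110.258610218647 dir -110.43405847327135
```

View pics/w7.png

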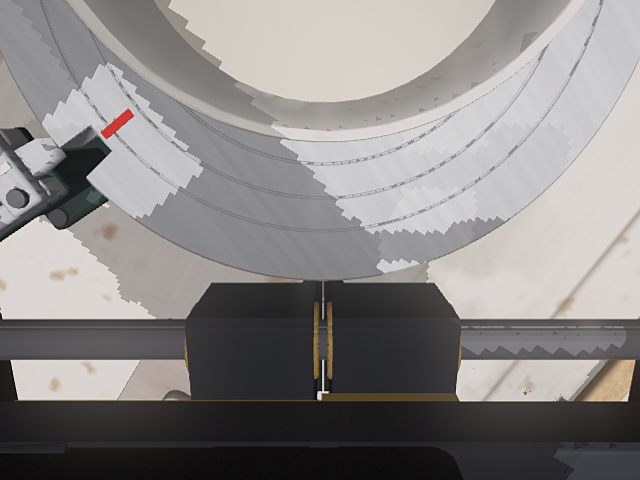

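>>> play_rows(increments=[[[0.1,0,1],[-0.0025,-0.003,0.001],1],[[0.2,-0.1,2],[-0.005,-0.004,0.001],1],[[0.3,-0.2,3],[-0.007,-0.0041,0.001],1],[[0.3,-0.2,4],[-0.009,-0.0042,0.001],1]])

```text
time: 12.82
ee_pos: [0.5575, -0.1656, 0.0675]
orientation: [[0.882, 0.472, 0.008], [0.472, -0.882, -0.003], [0.006, 0.006, -1.0]]
contact_force: [9.8, -6.2, -6.1]
gripper_width: 0.0004
```

```bash
python3 st.py pics/w8.png;  python3 -c "
import cv2
cv2.imwrite('pics/w8z.png',cv2.resize(cv2.imread('pics/w8.png')[60:260,:200],None,fx=3,fy=3,interpolation=cv2.INTER_CUBIC))"
```

```text
r 0.12158312169295597 th -61.23373281404958 yaw -61.833787155054914 z 0.06746744804924842 Frad 10.106274048055884 Fcw -5.604755890937144 Fz -6.090233830922378 t 12.825
red 332 [ 0.4641 -0.1393] 0.08753757172594907 ang -113.52191901506252 dir -113.59026145414107
```

View pics/w8z.png

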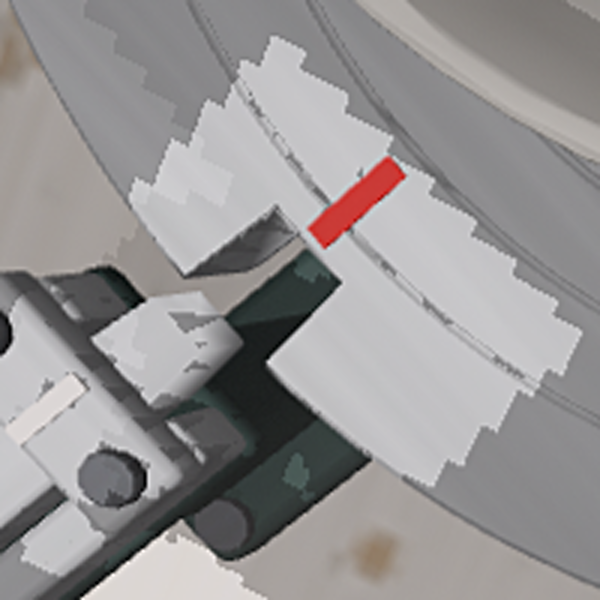

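```bash
cat > ali.py <<'E'
from h import *
import sys
C=np.array([.499,-.059])
im=cv2.imread(sys.argv[1]);T=wT()
z=lambda p:(np.array(p,float)+.5)/3-.5+np.array([0,60])
for nm,ps,h in eval(sys.argv[2]):
    q=cast("wrist",z(ps),h,T)[:,:2];
    for e in q-C: print(nm,np.hypot(*e)*1000,np.degrees(np.arctan2(e[1],e[0])))
    if len(q)>1: d=q[1]-q[0];print("  dir",np.degrees(np.arctan2(d[1],d[0])))
E
python3 ali.py pics/w8.png '[("white",[(80,384),(14,433)],.090),("red",[(319,239),(396,167)],.086),("notchmouth",[(183,275),(270,361)],.086),("notchfloor",[(276,207),(340,280)],.086),("bolttip_edges_top",[(205,293),(243,342)],.083),("boltback",[(93,337),(140,403)],.083)]'
```

```text
white 125.3097484382204 -115.4287649813768
white 135.54892829653988 -115.64558620161051
  dir -118.29696771332787
red 93.88250576885449 -113.41616386836077
red 81.3968538955801 -113.56855431319143
  dir 67.57718109025734
notchmouth 109.21662733877912 -117.00754503504913
notchmouth 108.5564602226353 -110.09625864086793
  dir -20.67798251685738
notchfloor 95.30461778411909 -116.74577127204435
notchfloor 95.42879198151735 -110.5590945150881
  dir -24.34263958752702
bolttip_edges_top 110.12912415865453 -115.89452191950585
bolttip_edges_top 110.74900321850694 -112.3738416430335
  dir -29.35169390299864
boltback 124.54141770648913 -117.75892730042798
boltback 125.71962450427154 -113.67637459967231
  dir -33.24221008143176
```

>>> play_rows(increments=[[[0.1,0,0],[-0.0005,-0.004,0.0005],1],[[0.2,-0.1,0.4],[-0.001,-0.005,0.0005],1],[[0.3,-0.2,1],[-0.0025,-0.005,0.0005],1],[[0.3,-0.2,1.7],[-0.004,-0.005,0.0005],1],[[0.3,-0.2,1.8],[-0.0045,-0.005,0.0005],1]])

```text
time: 13.5
ee_pos: [0.554, -0.1674, 0.0676]
orientation: [[0.897, 0.442, 0.012], [0.442, -0.897, -0.008], [0.008, 0.012, -1.0]]
contact_force: [11.0, -11.6, -10.9]
gripper_width: 0.0005
```

```bash
python3 st.py pics/w9.png;  python3 -c "
import cv2
cv2.imwrite('pics/w9z.png',cv2.resize(cv2.imread('pics/w9.png')[60:260,:200],None,fx=3,fy=3,interpolation=cv2.INTER_CUBIC))"
```

```text
r 0.12159252754103793 th -63.11386752885122 yaw -63.74984476640887 z 0.06756261780120423 Frad 15.31781166846314 Fcw -4.621127377422342 Fz -10.909160966671495 t 13.5
red 338 [ 0.4615 -0.138 ] 0.0874815041948505 ang -115.39902151430945 dir -115.44968306076156
```

View pics/w9z.png

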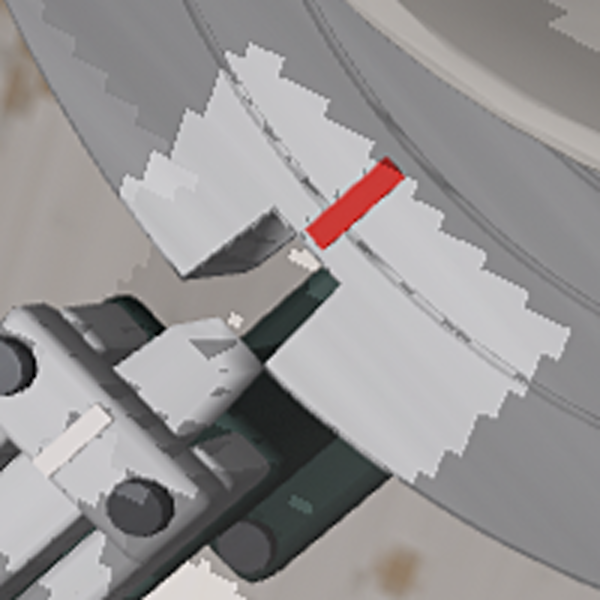

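>>> play_rows(increments=[[[0,0,0],[0.0008,0.008,0],1],[[0,0,0],[0.0008,0.025,0],1],[[0,0,0],[0.0008,0.04,-0.05],1],[[0,0,0],[0.0008,0.04,-0.1],1],[[0,0,0],[0.0008,0.04,-0.15],1]])

```text
time: 14.18
ee_pos: [0.5704, -0.2026, 0.2196]
orientation: [[0.897, 0.441, 0.011], [0.442, -0.897, -0.007], [0.007, 0.012, -1.0]]
contact_force: [0.3, -0.6, -0.3]
gripper_width: 0.0007
```

```bash
python3 - <<'E'
from h import *
s=robot.read_state();R=s["orientation"];p=s["ee_pos"]
u=np.array([np.cos(np.radians(-115.5)),np.sin(np.radians(-115.5))])
tgt=np.r_[np.array([.499,-.059])+.215*u,.23]
print(p,"yaw",np.degrees(np.arctan2(R[1,1],R[0,1])),"shift",R.T@(tgt-p))
E
```

```text
[ 0.5704 -0.2026  0.2196] yaw -63.79952495740353 shift [-0.1693 -0.0269 -0.0119]
```

>>> play_rows(increments=[[[0,0,10.4],[-0.034,-0.0054,-0.0024],1],[[0,0,20.7],[-0.068,-0.0108,-0.005],1],[[0,0,31],[-0.102,-0.016,-0.007],1],[[0,0,41.4],[-0.136,-0.0215,-0.01],1],[[0,0,51.7],[-0.169,-0.027,-0.012],1]])

```text
time: 14.8
ee_pos: [0.4055, -0.2535, 0.2304]
orientation: [[0.9, -0.436, 0.011], [-0.436, -0.9, -0.007], [0.013, 0.001, -1.0]]
contact_force: [0.6, -1.4, -0.5]
gripper_width: 0.0005
```

```bash
python3 st.py pics/w10.png
```

```text
r 0.2158362881566762 th -115.67134211187619 yaw -115.86011533682615 z 0.23040913946877792 Frad 1.0179798685996417 Fcw -1.1739865494921218 Fz -0.5406781909013868 t 14.8
red 80 [ 0.4613 -0.1377] 0.08730911461086957 ang -115.58207952353511 dir -115.9667893004159
```

View pics/w10.png

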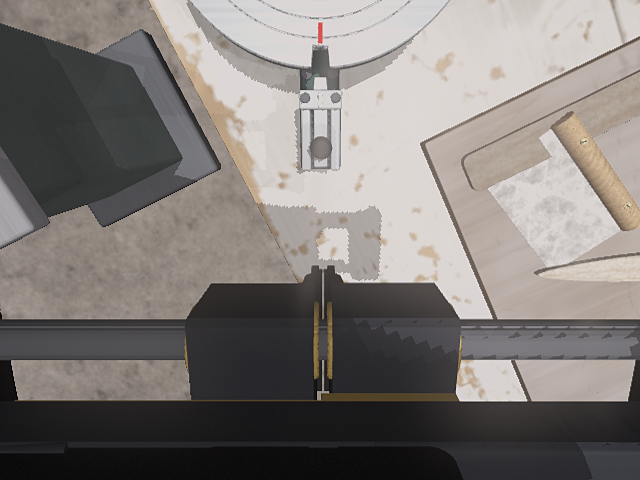

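```bash
python3 -c "
import cv2
cv2.imwrite('pics/w10z.png',cv2.resize(cv2.imread('pics/w10.png')[10:180,250:390],None,fx=3.5,fy=3.5,interpolation=cv2.INTER_CUBIC))"
```

```text
(no output)
```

View pics/w10z.png

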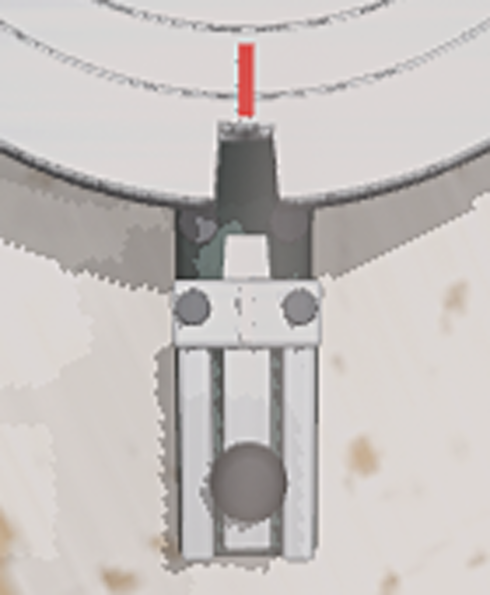

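```bash
python3 - <<'E'
from h import *
T=wT();C=np.array([.499,-.059])
k=cast("wrist",[(320.8,147.5)],.114,T)[0];e=k[:2]-C;print(k,np.hypot(*e),np.degrees(np.arctan2(e[1],e[0])))
s=robot.read_state();R=s["orientation"];p=s["ee_pos"]
print(p,R.T@(k-p))
th=np.radians(-115.6);u=np.array([np.cos(th),np.sin(th)])
tgt=np.r_[k[:2]+.032*u,.097];print(tgt,R.T@(tgt-p))
E
```

```text
[ 0.4268 -0.2064  0.114 ] 0.16409538505303745 -116.09888426379156
[ 0.4031 -0.2543  0.2306] [-0.0013 -0.0539  0.1164]
[ 0.413  -0.2352  0.097 ] [-0.0011 -0.022   0.1335]
```

>>> play_rows(increments=[[[0,-0.7,0],[-0.001,-0.01,0.03],1],[[0,-0.7,0],[-0.001,-0.022,0.065],1],[[0,-0.7,0],[-0.001,-0.022,0.1],1],[[0,-0.7,0],[-0.001,-0.022,0.13],1],[[0,-0.7,0],[-0.001,-0.022,0.133],1]])

```text
time: 15.48
ee_pos: [0.4117, -0.2343, 0.0951]
orientation: [[0.897, -0.441, -0.006], [-0.441, -0.898, 0.001], [-0.006, 0.002, -1.0]]
contact_force: [0.1, -0.2, -0.3]
gripper_width: 0.0007
```

```bash
python3 st.py pics/w11.png
```

```text
r 0.19587380699208082 th -116.48391932692454 yaw -116.16605214802532 z 0.09509241629636997 Frad 0.12458550917700825 Fcw -0.15352446797732097 Fz -0.3497253451372295 t 15.475
red 234 [ 0.4614 -0.1384] 0.08782830357211162 ang -115.34500287550962 dir -115.70483456439138
```

View pics/w11.png

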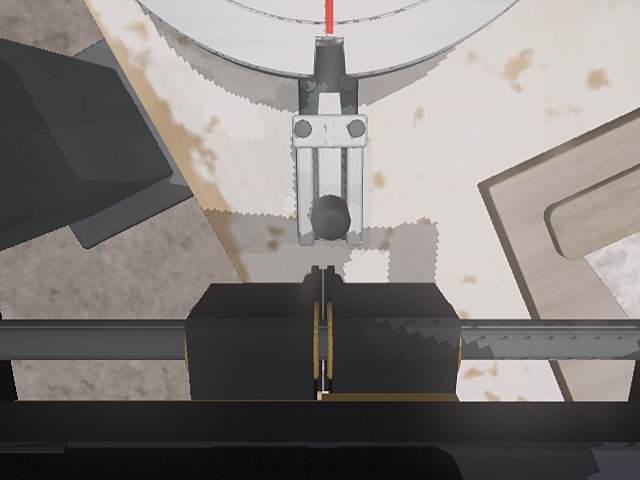

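>>> play_rows(increments=[[[0,0,0],[0.003,-0.003,-0.001],1],[[0,0,0],[0.003,-0.006,-0.001],1],[[0,0,0],[0.003,-0.009,-0.001],1],[[0,0,0],[0.003,-0.012,-0.001],1],[[0,0,0],[0.003,-0.014,-0.001],1]])

```text
time: 16.15
ee_pos: [0.4215, -0.2235, 0.0976]
orientation: [[0.898, -0.441, -0.004], [-0.441, -0.898, -0.001], [-0.003, 0.003, -1.0]]
contact_force: [-0.2, -0.3, -0.5]
gripper_width: 0.0004
```

```bash
python3 st.py pics/w12.png
```

```text
r 0.18181331399583264 th -115.21483935965256 yaw -116.15512140379694 z 0.09755748539997228 Frad 0.3735786210372668 Fcw 0.03681896236410763 Fz -0.45885476946995873 t 16.15
red 246 [ 0.4615 -0.1379] 0.08731405526466403 ang -115.41779447616031 dir -116.13292613694959
```

View pics/w12.png

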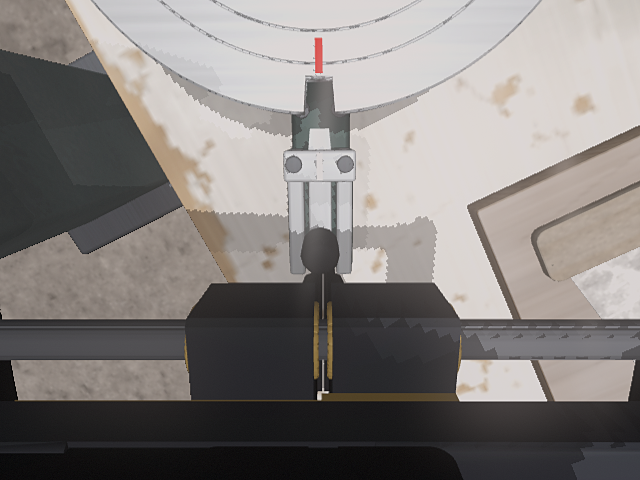

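>>> play_rows(increments=[[[0,0,0],[-0.001,-0.003,0.001],1],[[0,0,0],[-0.001,-0.006,0.001],1],[[0,0,0],[-0.001,-0.008,0.001],1],[[0,0,0],[-0.001,-0.01,0.001],1],[[0,0,0],[-0.001,-0.011,0.001],1]])

```text
time: 16.82
ee_pos: [0.4252, -0.2156, 0.0974]
orientation: [[0.898, -0.44, -0.005], [-0.44, -0.898, -0.007], [-0.001, 0.008, -1.0]]
contact_force: [-4.2, -8.3, 2.3]
gripper_width: 0.0003
```

```bash
python3 st.py pics/w13.png
```

```text
r 0.1731013162537362 th -115.24368184788706 yaw -116.11153383874212 z 0.09736970261909589 Frad 9.310360622109586 Fcw 0.21400239234633092 Fz 2.316981633736889 t 16.825
red 235 [ 0.4616 -0.138 ] 0.08738510727010444 ang -115.34738737464754 dir -116.03822716304347
```

View pics/w13.png

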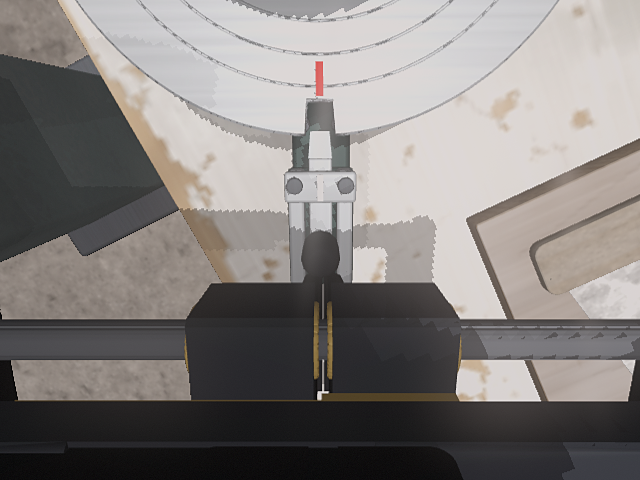

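>>> play_rows(increments=[[[0,0,0],[0,-0.003,0],1],[[0,0,0],[0,-0.005,0],1],[[0,0,0],[0,-0.007,0],1],[[0,0,0],[0,-0.009,0],1]])

```text
time: 17.38
ee_pos: [0.4281, -0.2095, 0.0975]
orientation: [[0.898, -0.439, -0.007], [-0.439, -0.898, -0.012], [-0.001, 0.014, -1.0]]
contact_force: [-4.0, -7.6, 1.1]
gripper_width: 0.0004
```

```bash
python3 st.py pics/w14.png;python3 -c "
import cv2
cv2.imwrite('pics/w14z.png',cv2.resize(cv2.imread('pics/w14.png')[50:290,220:420],None,fx=2.5,fy=2.5,interpolation=cv2.INTER_CUBIC))"
```

```text
r 0.16635878395063158 th -115.21409936353851 yaw -116.06773084891324 z 0.09745829450070688 Frad 8.526515225687419 Fcw 0.3761823519249723 Fz 1.1108540641234406 t 17.375
red 185 [ 0.4618 -0.1372] 0.08655117903142939 ang -115.43975105741374 dir -117.06428748291052
```

View pics/w14z.png

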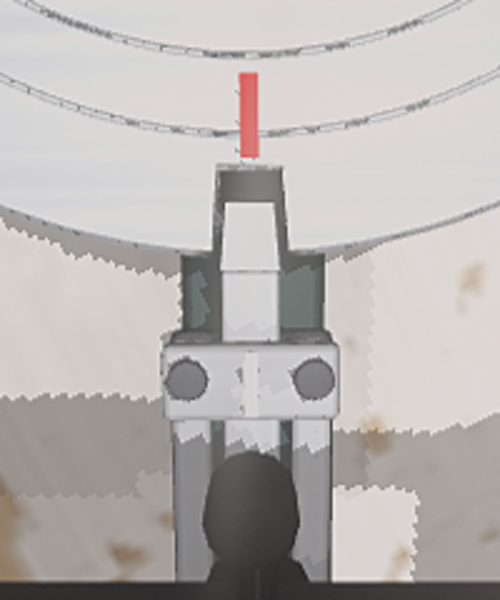

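>>> play_rows(increments=[[[0.2,0,0],[0,-0.002,0],1],[[0.4,0,0],[0,-0.003,0],1],[[0.5,0,0],[0,-0.004,0],1],[[0.5,0,0],[0,-0.005,0],1]])

```text
time: 17.92
ee_pos: [0.4293, -0.207, 0.0974]
orientation: [[0.899, -0.439, -0.006], [-0.439, -0.899, -0.009], [-0.001, 0.011, -1.0]]
contact_force: [-4.3, -7.9, 0.3]
gripper_width: 0.0002
```

```bash
python3 st.py pics/w15.png
```

```text
r 0.16357074769834312 th -115.21086447151771 yaw -116.02672243749362 z 0.09743937058304797 Frad 8.944182297066721 Fcw 0.5503889247314458 Fz 0.2684096531626917 t 17.925
red 101 [ 0.4622 -0.1359] 0.08526870241665722 ang -115.54850693958625 dir -120.11519040643954
```

>>> play_rows(increments=[[[0.2,0,0],[0,-0.002,0],1],[[0.4,0,0],[0,-0.003,0],1],[[0.5,0,0],[0,-0.0037,0],1],[[0.5,0,0],[0,-0.0037,0],1]])

```text
time: 18.48
ee_pos: [0.43, -0.2057, 0.0975]
orientation: [[0.899, -0.438, -0.004], [-0.438, -0.899, -0.006], [-0.001, 0.007, -1.0]]
contact_force: [-4.4, -7.9, -0.7]
gripper_width: 0.0006
```

```bash
python3 st.py pics/w16.png;python3 -c "
import cv2
cv2.imwrite('pics/w16z.png',cv2.resize(cv2.imread('pics/w16.png')[50:290,220:420],None,fx=2.5,fy=2.5,interpolation=cv2.INTER_CUBIC))"
```

```text
r 0.16211703676141562 th -115.19689638028537 yaw -115.9859787055204 z 0.09745901227202522 Frad 9.029146876846363 Fcw 0.56868735854759 Fz -0.7100834141732862 t 18.475
red 66 [ 0.4624 -0.1352] 0.08451516516420438 ang -115.65768393493448 dir -122.86371063825634
```

View pics/w16z.png

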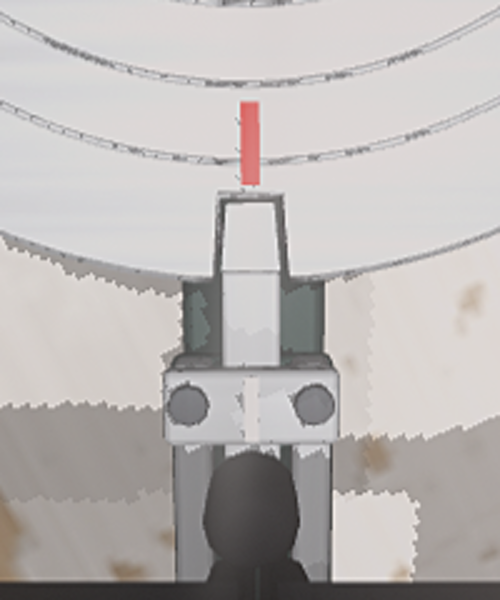

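>>> play_rows(increments=[[[0.2,0,0],[0,-0.002,0],1],[[0.4,0,0],[0,-0.0028,0],1],[[0.4,0,0],[0,-0.0033,0],1],[[0.4,0,0],[0,-0.0033,0],1]])

```text
time: 19.02
ee_pos: [0.4304, -0.2048, 0.0974]
orientation: [[0.899, -0.437, -0.004], [-0.437, -0.899, -0.005], [-0.001, 0.006, -1.0]]
contact_force: [-3.4, -7.9, -0.2]
gripper_width: 0.0002
```

>>> play_rows(increments=[[[0.2,0,0],[0,-0.002,0],1],[[0.3,0,0],[0,-0.0028,0],1],[[0.3,0,0],[0,-0.0033,0],1],[[0.3,0,0],[0,-0.0033,0],1]])

```text
time: 19.52
ee_pos: [0.4305, -0.2047, 0.0975]
orientation: [[0.9, -0.437, -0.005], [-0.437, -0.9, -0.007], [-0.001, 0.008, -1.0]]
contact_force: [-4.3, -10.7, -0.7]
gripper_width: 0.0006
```

```bash
python3 st.py pics/w17.png;python3 -c "
import cv2
cv2.imwrite('pics/w17z.png',cv2.resize(cv2.imread('pics/w17.png')[50:290,220:420],None,fx=2.5,fy=2.5,interpolation=cv2.INTER_CUBIC))"
```

```text
r 0.16096327347993028 th -115.17677221277307 yaw -115.88824966793098 z 0.09748140804329891 Frad 11.523168548077587 Fcw -0.6860870856748057 Fz -0.7250415620769484 t 19.525
red 57 [ 0.4628 -0.1353] 0.0844082664191024 ang -115.39269622115987 dir -114.44876890297485
```

View pics/w17z.png

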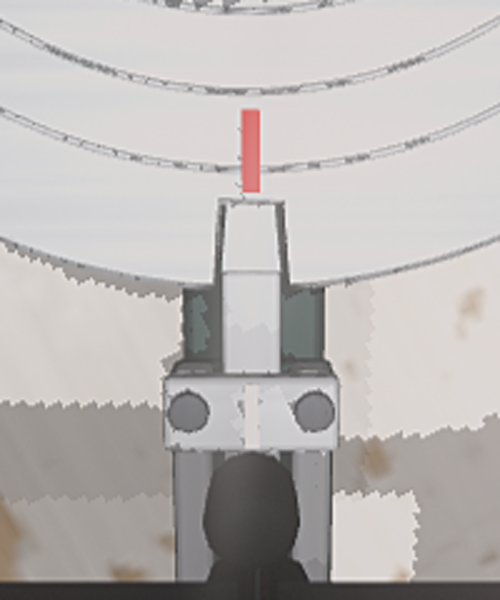

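>>> play_rows(increments=[[[0,0,0],[0,0.005,0],1],[[0,0,0],[0,0.02,0],1],[[0,0,0],[0,0.045,-0.03],1],[[0,0,0],[0,0.055,-0.08],1],[[0,0,0],[0,0.055,-0.13],1]])

```text
time: 20.2
ee_pos: [0.4062, -0.2541, 0.2289]
orientation: [[0.899, -0.438, -0.005], [-0.438, -0.899, -0.006], [-0.002, 0.008, -1.0]]
contact_force: [0.4, 1.0, -0.7]
gripper_width: 0.0006
```

```bash
python3 - <<'E'
from h import *
T=wT();im=capture("wrist");cv2.imwrite("pics/w18.png",cv2.resize(im[0:180,240:400],None,fx=3.3,fy=3.3,interpolation=cv2.INTER_CUBIC));np.save("T18.npy",T)
cv2.imwrite("pics/w18f.png",im);cv2.imwrite("pics/s18.png",capture("scene"))
s=robot.read_state();print(s["ee_pos"],s["contact_force"])
E
```

```text
[ 0.4095 -0.2559  0.2351] [0.4017 0.4948 0.9208]
```

View pics/w18.png

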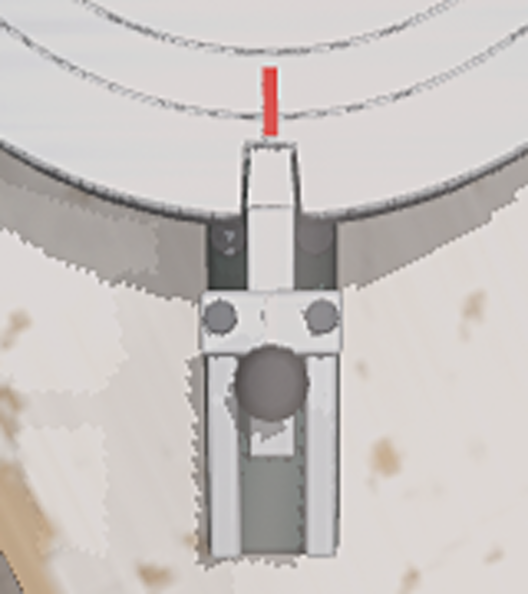

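View pics/s18.png

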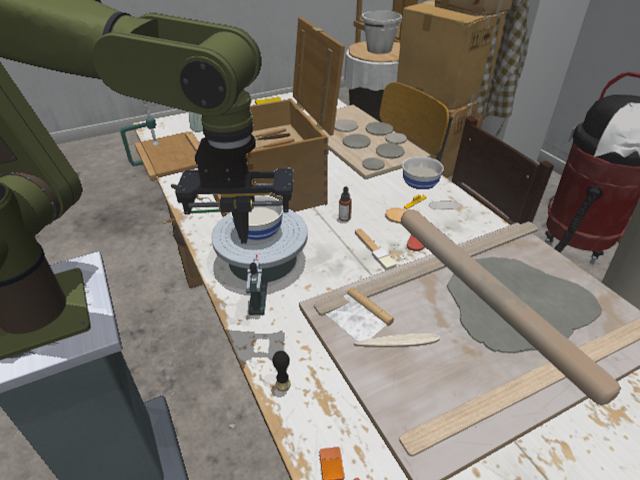

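```bash
python3 - <<'E'
from h import *
T=np.load("T18.npy");C=np.array([.499,-.059])
for uv,h in [((322.3,116.2),.114),((322,44.8),.083)]:
    k=cast("wrist",[uv],h,T)[0];e=k[:2]-C;print(k,np.hypot(*e))
print(robot.sign_off())
E
```

```text
[ 0.4376 -0.1884  0.114 ] 0.14325960794870699
[ 0.4581 -0.1457  0.083 ] 0.09591137773297354
the job is handed in; nothing more can be done
None
```

The head is turned to the lock position and the bolt is fully home in the notch. I handed the job in after about 20 s of robot time.

- **Turning the head:** I turned it about 75° clockwise with the shut fingers pressed on the rim. The first light push slipped. Two strokes followed, mostly at 10–12 N radial, with one short peak near 15 N on the last small correction. The wrist camera then showed the notch lined up with the bolt to within about 0.5 mm.
- **Sliding the bolt:** I pushed the knob from outside at about 9 N until it stopped moving and the force rose to 11.5 N. I then withdrew the arm clear.
- **Last checks:**
  - The knob measured 143.3 mm from the axis, against 143 mm for fully home.
  - The bolt tip measured at 95.9 mm, against about 96 mm for the notch floor, and it sits against the floor in the picture.
  - By eye in the last scene picture, the bottle, brush and stamp looked undisturbed. The bowl looked to be standing in the middle of the head, though the gripper partly hid it. I did not measure any of their positions.

No final check failed or disagreed.

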